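Finish laying a meal tray to its drawn layout

TASK

Finish laying the meal tray the way the drawing on its paper liner shows: stand the small seasoning jar upright in the small round outline, and lay the fork in the fork-shaped outline with its tines pointing the same way as the drawn tines. Leave the bowl in its place on the tray, and do not disturb the big jar or the peeler.

Things in the scene. Friction and masses are not known exactly. Their poses are not given: they have to be found in the camera images.
- tray: flat grey serving tray, 300 mm (its x) by 410 mm (its y), fixed to the worktop, with a rim 12 mm high and 8 mm thick; origin under its centre on the worktop. A white paper liner covers its floor; the liner's top is 5 mm above the worktop. On the liner are dark outlines: a large circle round the bowl in the middle, and, one on either side of it in tray y, the fork outline and the small circle
- fork_mark: the drawn fork outline on the liner (no thickness to feel), 201 x 33 mm; origin on the liner surface at the centre of the outline; its x axis runs along the drawing from handle towards tines, z up. It may be on either side of the bowl
- fork_mark_tines (a point): point on the liner in the drawn tines, 90 mm along +x from the origin of the fork outline
- jar_mark: the drawn small circle on the liner, 56 mm in diameter, on the other side of the bowl from the fork outline; origin at its centre on the liner surface
- fork: plain steel fork lying on the worktop left or right of the tray, 193 mm long, at most 26 mm wide (at the tines), 15 mm high overall; for gripping it is a solid bar whose middle is 20 to 25 mm wide; about 40 g; origin at the middle of its length on its underside; x axis from handle towards tines, z up
- fork_tines (a point): point in the fork's tines, 90 mm along +x from its origin, at its underside
- seasoning_jar: small cylindrical seasoning jar with a cap, 45 mm in diameter and 106 mm high, about 110 g, standing upright on the worktop on the side of the tray away from the fork; origin at the centre of its underside, z up its axis
- bowl: dark bowl standing in the large circle in the middle of the tray, 154 mm in diameter at the rim, 53 mm high; loose; origin at the centre of its underside; stays there
- big_jar: bystander: big storage jar with a dark lid, 90 mm in diameter, 140 mm high, on the worktop farther back; origin at the centre of its underside
- peeler: bystander: peeler lying on the worktop farther back, 170 mm long along its x, 25 mm wide, about 20 mm high; origin in the middle of its length near its underside
Not all that is in view belongs to the job. Of the things that look like the bowl, the larger one is meant.

How it is judged:
By the outcome, as a careful person would: the job done as asked, in the order asked, and still so for the second after the job is handed in, with the robot touching nothing.
It also fails if it takes over 64 s, if anything falls off the work surface, if the arm or the gripper's body presses on something with over 40 N, if the wrist force passes 120 N, or if a joint passes its speed limit or range.

ROBOT

A 6-joint arm with a two-finger parallel gripper is mounted at the origin on a cart in front of the work surface, level with it; the furniture and walls round the work are solid. World frame = base frame: x ahead of the robot, y to its left, z up, the work surface at z = 0. Lengths are in m, angles in degrees, forces in N, time in s.
With the tool pointing down it reaches from about 0.325 to 0.85 m from the base axis. Payload 15.5 kg.
Tool frame: the origin (TCP) lies at the very end of the fingers, on their centre line; the grasp point (between the pads) lies 19 mm behind it (grip_depth is the distance from the TCP to the grasp point, in m); z points along the fingers, y is the line along which they close (so a half turn about z gives the same grasp; the last joint's range is limited). The gripper opens to 91 mm and grips with 3 to 60 N. Pads are 32 mm wide; open, the fingers measure 118 mm over their backs; the gripper's body (76 mm by 178 mm) begins 60 mm behind the grasp point.
Start: joints at [67.294, 28.281, 77.091, -0, 74.628, -5.472], TCP at [0.185, 0.597, 0.214] pointing down, gripper open.
Joint ranges: [-166.48, 166.48], [-47.26, 123.95], [12.59, 153.08], [-70.14, 250.14], [6.76, 159.57], [-176.63, 176.63]. Speed limits (degrees/s): [108.29, 108.29, 147.25, 172.46, 172.46, 172.46].

INTERFACE

Orientations are given as a 3x3 rotation matrix whose columns are the frame's x, y, z axes.
In Python, from station import * gives the robot as it stands. Calls block until the motion is done:
- goto(position, orientation): joint-space move of the TCP to a pose.
- line_to(position, rot=None, speed=0.15): straight line of the TCP; rot=None keeps the orientation; speed is the mean speed in m/s.
- movej(angles): joint-space move.
- ungrasp() and gripper_close(grip_force=None): open the fingers fully, or close them until they stop; grip_force is the grip in N (None keeps the last).
- pause(seconds).
- solve_ik(position, orientation): joint angles nearest the present ones, or None.
- read_camera(name): name is "side" or "top" or "wrist"; returns the picture (420x560x3 uint8, blue, green, red); there is no depth.
- camera_model(name): a dict with "fx", "fy", "cx", "cy" (pixels), "dist_coeffs" ([k1, k2, p1, p2, k3] as OpenCV has them; the pictures are not rectified), "R" (3x3) and "t" (3): a world point X has camera coordinates R X + t; the wrist camera has in their place "hand_eye" (4x4, takes a point from camera to tool coordinates, whose origin is the TCP and whose axes are the flange's). Camera axes: x right, y down, z forward; pixel columns grow to the right and rows downward; lengths in m; the calibration is good to about 2 mm. A picture is of the moment at which its call begins: read the wrist's pose just before it. camera_model takes no time and is no camera call.
A pose or a line that the arm cannot do raises PlanningError and nothing moves.
- hand_in(): hands the job in; it is judged then, once.
Readings, each from a call of its own:
- current_time(): time.
- current_q(): joint angles.
- current_joint_vel(): joint speeds.
- current_tau(): joint torques, N m.
- current_position(): TCP position.
- current_orientation(): TCP orientation.
- current_contact_force(): force on the tool from outside, world axes, zero at the start.
- current_wrist_torque(): the same for the moment, N m.
- current_gripper_width(): finger opening in m.
- current_grasp_force(): force on a finger pad.
Only numpy, scipy, OpenCV 4.12 (cv2) and the standard library are available. Lean on these libraries where they do the work, as an engineer would, in place of code of your own. Each camera call takes 0.05 s, during which the arm holds its last target. There are 200 camera calls.

## Working session

There is one attempt and no reset: what is moved stays moved. The work goes in short steps, each a Python script; the robot and the scene stay as the last script left them, time stands still between calls to the robot, and variables do not carry over. Pictures are saved under pics/ and viewed, at most 10 in all, crops included, and the job is handed in when it is done.

```bash
mkdir -p pics
cat > h.py <<'E'
from station import *
import numpy as np, cv2
def px2w(name,pts,z,pose=None):
    """pixels -> world points on plane(s) z"""
    m=camera_model(name);K=np.array([[m['fx'],0,m['cx']],[0,m['fy'],m['cy']],[0,0,1]])
    u=cv2.undistortPoints(np.array(pts,float).reshape(-1,1,2),K,np.array(m['dist_coeffs'],float)).reshape(-1,2)
    d=np.c_[u,np.ones(len(u))]
    if 'R' in m: R=np.array(m['R']).T; c=-R@np.array(m['t'])
    else:
        p,Ro=pose; H=np.array(m['hand_eye']); R=np.array(Ro)@H[:3,:3]; c=np.array(p)+np.array(Ro)@H[:3,3]
    d=d@R.T; z=np.broadcast_to(z,len(d))
    return c+d*((z-c[2])/d[:,2])[:,None]
def down(a):
    "tool down, closing line (tool y) at angle a deg from world x"
    a=np.radians(a);y=np.array([np.cos(a),np.sin(a),0]);zz=np.array([0,0,-1.]);return np.c_[np.cross(y,zz),y,zz]
E
python3 - <<'E'
from h import *
for n in('top','side'):
    i=read_camera(n);cv2.imwrite(f'pics/{n}0.png',i)
    m=camera_model(n);print(n,-np.array(m['R']).T@np.array(m['t']),m['fx'],m['dist_coeffs'])
    cv2.imwrite(f'pics/{n}.png',cv2.resize(i,(800,600),interpolation=cv2.INTER_CUBIC))
print(camera_model('wrist')['hand_eye'],current_orientation(),current_time())
E
```

```text
top [0.51629453 0.05140548 1.16730294] 422.5911181859483 [-0.07394044  0.          0.          0.          0.        ]
side [ 0.23063901 -0.76865691  0.50005624] 379.7363257894467 [-0.10598188  0.          0.          0.          0.        ]
[[ 8.04680334e-05 -9.72688838e-01 -2.32112944e-01  6.31274402e-02]
 [ 9.99999261e-01  3.59891021e-04 -1.16147769e-03  1.21175308e-03]
 [ 1.21329175e-03 -2.32112679e-01  9.72688148e-01 -1.71287164e-01]
 [ 0.00000000e+00  0.00000000e+00  0.00000000e+00  1.00000000e+00]] [[-9.55119622e-01  2.96220050e-01 -4.35960052e-04]
 [ 2.96220347e-01  9.55119105e-01 -1.00029747e-03]
 [ 1.20085607e-04 -1.08454398e-03 -9.99999405e-01]] 0.1
```

View pics/top.png

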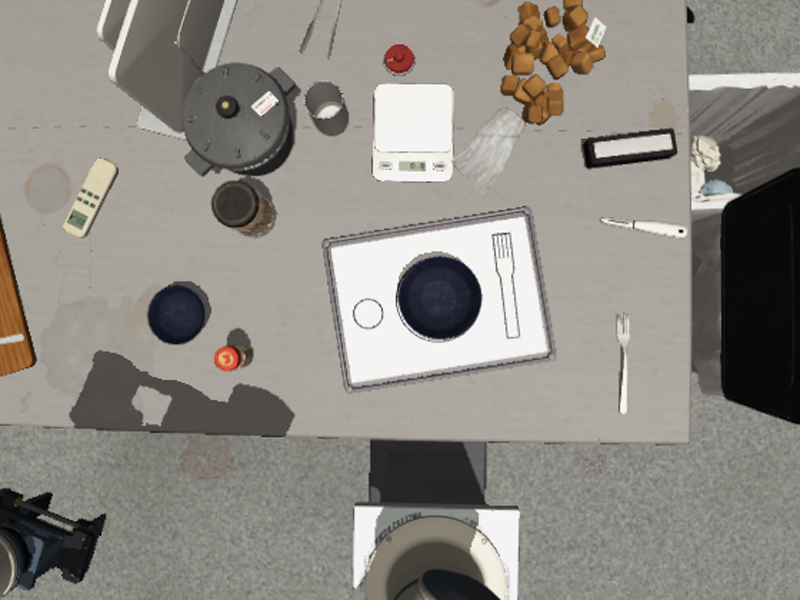

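View pics/side.png

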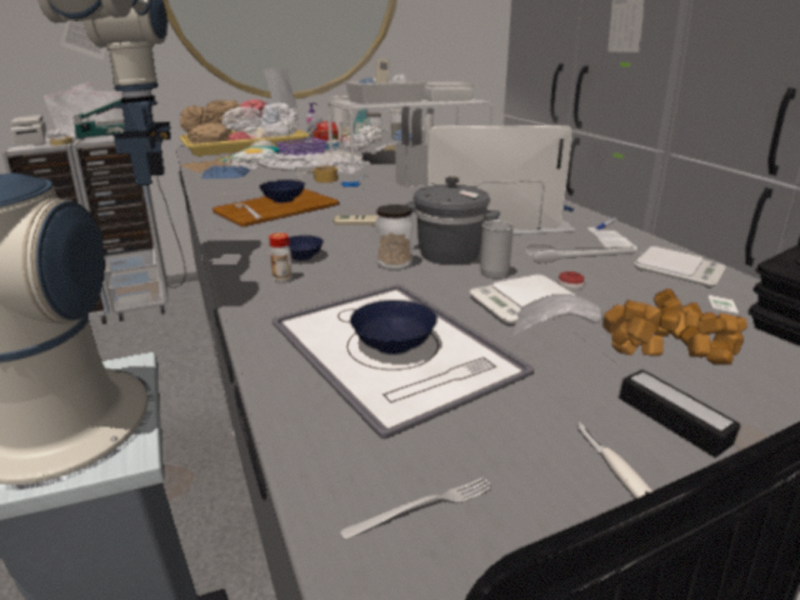

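The top view (800x600 scale) shows:
- **On the tray:** the bowl is at (438,297), the jar mark at (368,314), and the fork mark runs from handle (512,338) to tines (502,235).
- **Objects to move:** the fork is at (623,362) with its tines up. The red-capped seasoning jar is at (228,357).
- **Leave alone:** the big jar is at (240,207) and the peeler at (643,228).

Two bowls look alike. The one at (438,297) on the tray is larger than the one at (177,312), so it is the one meant. For the small jar, the candidates are the red cap at (228,357), which has a tall body in the side view, and the flat red lid at (399,58), which doesn't fit. I'll confirm both in an enlarged crop.

Run:
```python
from h import *
i=cv2.imread('pics/top0.png')
def c(x,y,w,h,s):return cv2.resize(i[y:y+h,x:x+w],None,fx=s,fy=s,interpolation=cv2.INTER_CUBIC)
o=np.zeros((600,800,3),np.uint8)
o[:400,:660]=c(225,145,165,100,4)   # tray 
o[:400,680:800]=c(420,210,30,100,4)       # fork
o[400:600,:400]=c(100,190,100,50,4)          # jar
cv2.imwrite('pics/c.png',o)
```

```text
(no output)
```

View pics/c.png

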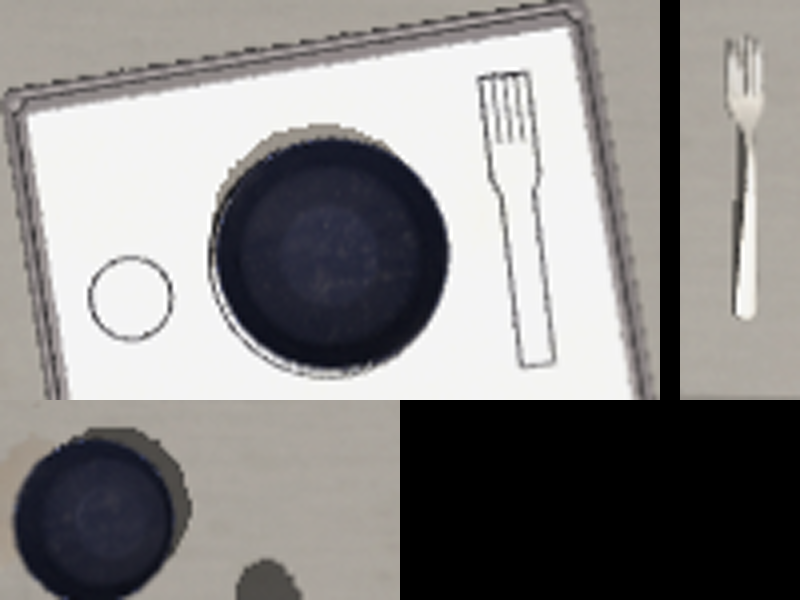

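The crop confirms the tray bowl is the larger one. The jar mark is at (131,298), the fork mark runs from (504,72) to (538,365), and the fork from (744,36) at the tines to (745,319). The jar fell outside the crop, so I'll crop it again.

Run:
```python
from h import *
i=cv2.imread('pics/top0.png');j=cv2.imread('pics/side0.png')
def c(i,x,y,w,h,s):return cv2.resize(i[y:y+h,x:x+w],None,fx=s,fy=s,interpolation=cv2.INTER_CUBIC)
o=np.zeros((480,800,3),np.uint8)
o[:480,:400]=c(i,140,225,50,60,8)
o[:480,400:]=c(j,175,150,50,60,8)
cv2.imwrite('pics/c2.png',o)
f=lambda u,v,x0,y0,s=4:((u+.5)/s-.5+x0,(v+.5)/s-.5+y0)
jm=px2w('top',[f(131,298,225,145)],.005)[0];print('jar_mark',jm)
a=px2w('top',[f(504,72,225,145),f(538,365,225,145)],.005);d=a[0]-a[1]
print('fmark',a.mean(0),np.linalg.norm(d),np.degrees(np.arctan2(d[1],d[0])))
a=px2w('top',[f(64,36,420,210),f(65,319,420,210)],.006);d=a[0]-a[1]
print('fork',a.mean(0),np.linalg.norm(d),np.degrees(np.arctan2(d[1],d[0])))
print('cap',px2w('top',[(159.6,249.9)],.106))
print('bowl',px2w('top',[f(332,254,225,145)],.053), 'tray corners',px2w('top',[(228,170),(370,146.5),(386,249),(244,272)],.012))
```

```text
jar_mark [0.52122745 0.13974851 0.005     ]
fmark [ 0.58134464 -0.1275308   0.005     ] 0.2030885458873284 7.287089023798765
fork [ 0.43463685 -0.35248638  0.006     ] 0.19404831980354487 0.8009468514405066
cap [[0.43776813 0.3789567  0.106     ]]
bowl [[0.55255472 0.00412297 0.053     ]] tray corners [[ 0.65493803  0.22336548  0.012     ]
 [ 0.72680117 -0.16664694  0.012     ]
 [ 0.4464151  -0.21315306  0.012     ]
 [ 0.37619489  0.17275992  0.012     ]]
```

View pics/c2.png

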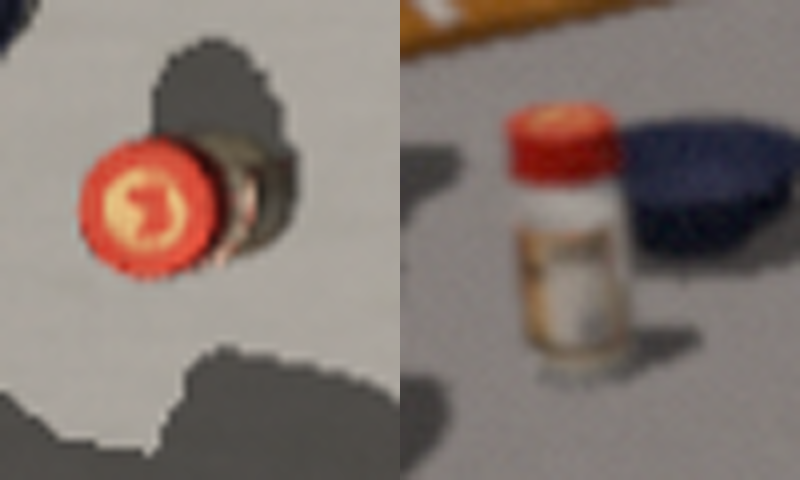

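The crop confirms the seasoning jar: red cap with a tall labelled body, standing, cap centre at (149,207), which is (158.2,250.4) in the original. I'll place the jar first, closing along tray x so the fingers stay clear of the bowl.

Run:
```python
from h import *
p=px2w('top',[(158.2,250.4)],.106)[0];print(p)
x,y=p[:2];mx,my=.5212,.1397
best=min(((np.abs(q[5]),a) for a in(10,190) for q in[solve_ik([x,y,.17],down(a))] if q is not None));print(best)
a=best[1];R=down(a)
print(solve_ik([mx,my,.05],R))
goto([x,y,.17],R)
line_to([x,y,.045],speed=.15)
gripper_close(20);print('w',current_gripper_width(),current_grasp_force())
line_to([x,y,.125],speed=.2)
line_to([mx,my,.125],speed=.25)
line_to([mx,my,.058],speed=.15)
line_to([mx,my,.051],speed=.03)
print(current_position(),current_contact_force(),current_gripper_width(),current_time())
i=read_camera('top');j=read_camera('side')
cv2.imwrite('pics/t1.png',np.hstack([cv2.resize(i[150:270,200:300],None,fx=4,fy=4),cv2.resize(j[150:270,200:300],None,fx=4,fy=4)]))
```

```text
[0.43641043 0.38253888 0.106     ]
(np.float64(25.34181297430979), 10)
[ 8.66319162e+00  3.41281569e+01  9.87502249e+01 -2.54444375e-14
  4.71216182e+01 -1.33680838e+00]
w 0.044269332058712335 19.996811083317425
[0.52121616 0.13970133 0.0511482 ] [-0.43752573 -0.02924413 -1.37131572] 0.044266013327169784 5.825
```

View pics/t1.png

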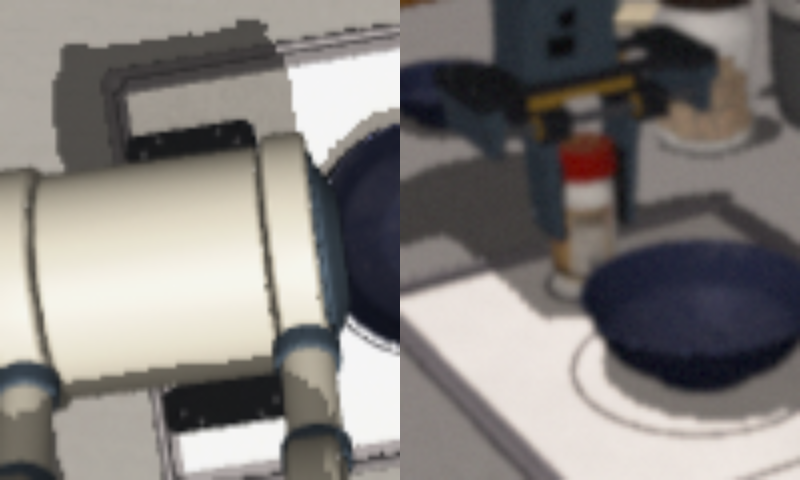

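The jar is standing in the circle and still held. I'll release it, then look with the wrist camera at the fork mark and the fork.

Run:
```python
from h import *
import json
p=current_position();line_to([p[0],p[1],.0503],speed=.02);print(current_contact_force())
ungrasp();line_to([p[0],p[1],.2],speed=.25)
mk=np.array([.5813,-.1275]);fk=np.array([.4346,-.3525])
for a in(97.3,-82.7):print(a,solve_ik([*mk,.05],down(a)),solve_ik([*fk,.05],down(a-6.5)))
a=min((97.3,-82.7),key=lambda a:abs(solve_ik([*mk,.05],down(a))[5]))
P=[]
for n,(c,b) in enumerate(((mk,a),(fk,a-6.5))):
    goto([*c,.2],down(b)); 
    P.append((np.array(current_position()).tolist(),np.array(current_orientation()).tolist()))
    i=read_camera('wrist');cv2.imwrite(f'pics/w{n}.png',i);cv2.imwrite(f'pics/w{n}b.png',cv2.resize(i,(800,600),interpolation=cv2.INTER_CUBIC))
json.dump(P,open('P.json','w'));i=read_camera('top');cv2.imwrite('pics/t2.png',i);print(current_time())
```

```text
[-0.13633894 -0.06537487 -1.30786796]
97.3 [-1.81188246e+01  3.72350581e+01  9.06455767e+01 -2.54444375e-14
  5.21193652e+01 -1.15418825e+02] [-4.51592321e+01  3.52183064e+01  9.58708842e+01 -2.54444375e-14
  4.89108094e+01 -1.35959232e+02]
-82.7 [-1.81188246e+01  3.72350581e+01  9.06455767e+01 -2.54444375e-14
  5.21193652e+01  6.45811754e+01] [-4.51592321e+01  3.52183064e+01  9.58708842e+01 -2.54444375e-14
  4.89108094e+01  4.40407679e+01]
10.075
```

View pics/w0b.png

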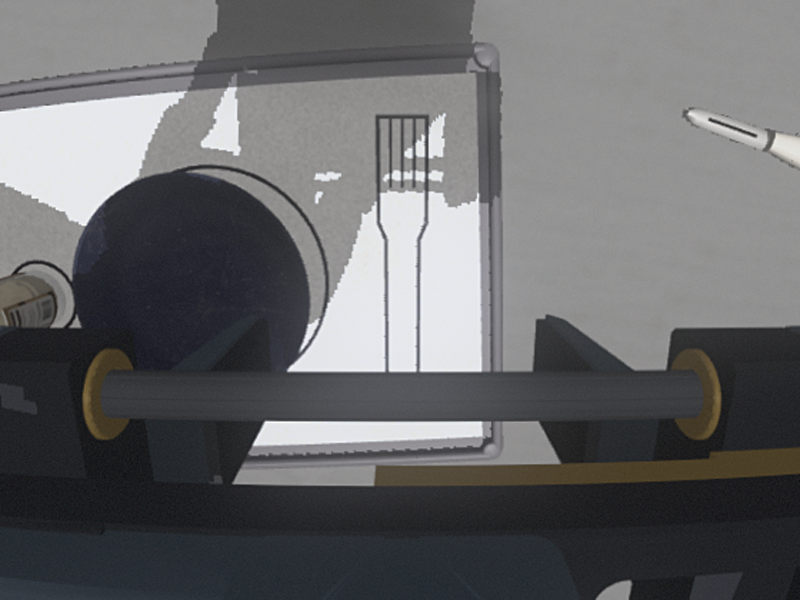

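View pics/w1b.png

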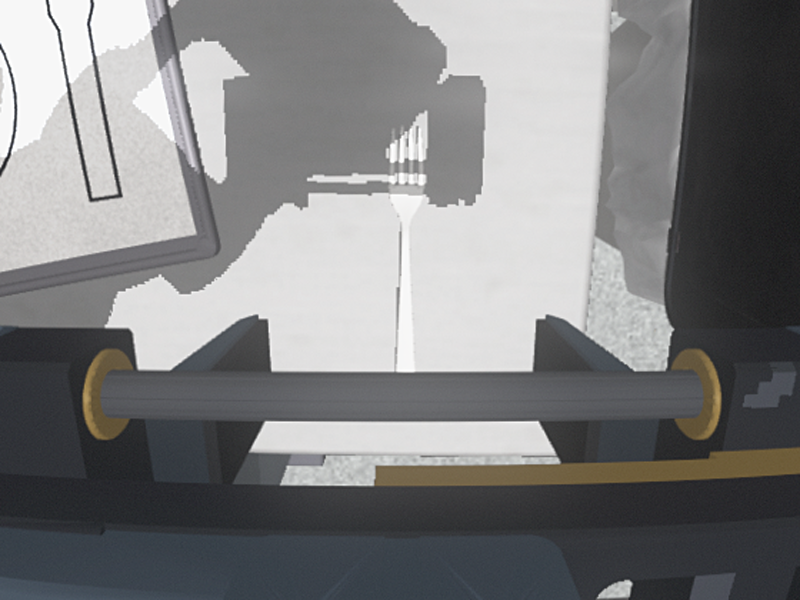

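The wrist view of the mark (800 scale) shows the tines end at (377–428,115), the handle at y=365 spanning 387–419, and the tray's inner rim from (477,70) to (485,435). The bowl's right edge is at (310,295), and the jar stands inside its circle. In the second view the fork's tine tips are at (390–427,123) and its handle at y=365 is centred near 406.

Run:
```python
from h import *
import json
P=json.load(open('P.json'));s=lambda l:(np.array(l,float)+.5)*.7-.5
ang=lambda d:np.degrees(np.arctan2(d[1],d[0]))
m=px2w('wrist',s([(402.5,115),(403,365),(477,70),(485,435)]),.005,P[0]);d=m[0]-m[1];A=ang(d)
b=px2w('wrist',s([(310,295)]),.053,P[0])[0]
f=px2w('wrist',s([(408.5,123),(406,365)]),.006,P[1]);df=f[0]-f[1];B=ang(df)
u=d/np.linalg.norm(d);uf=df/np.linalg.norm(df);n=np.array([-u[1],u[0],0])
print('mark',A,m[0]-u*.1005,'fork',B,f[0]-uf*.0965)
for q in m[2:],[b]:
    for k in q:print('rel',(k-(m[0]-u*.1005))@u,(k-(m[0]-u*.1005))@n)
```

```text
mark 7.5969310173119835 [ 0.58366217 -0.12682346  0.005     ] fork 0.4261443128259301 [ 0.43730221 -0.35522419  0.006     ]
rel 0.12966380259647137 -0.049381041180616224
rel -0.13523511110332437 -0.0634384373150477
rel -0.011690193031357769 0.058125278201824546
```

Run:
```python
from h import *
R=down(.6-90);c=np.radians(.6);g=np.array([.436,-.354])+.04*np.array([np.cos(c),np.sin(c)])
goto([*g,.08],R);line_to([*g,.0055],speed=.1)
gripper_close(20);print('w',current_gripper_width(),current_grasp_force(),current_contact_force())
line_to([*g,.09],speed=.15);print('w',current_gripper_width(),current_grasp_force(),current_time())
t=np.array([.5825,-.1272]);c=np.radians(7.45);k=t+.04*np.array([np.cos(c),np.sin(c)])
goto([*k,.09],down(7.45-90));line_to([*k,.035],speed=.1)
print('w',current_gripper_width(),current_grasp_force(),current_position())
i=read_camera('side');w=read_camera('wrist');cv2.imwrite('pics/s3.png',np.hstack([cv2.resize(i[200:320,240:390],(560,448)),w[:300,200:440][:, :]]) if 0 else np.vstack([cv2.resize(i[180:330,220:400],(600,300)*1),cv2.resize(w[0:280],(600,300))]))
```

```text
w 0.018340807164813615 15.997397443279624 [-0.07594396  0.74636105  1.85207906]
w 0.00018330328594629925 0.0 13.3667
w 0.00011667792625318259 0.0 [ 0.62237389 -0.12232965  0.03530971]
```

View pics/s3.png

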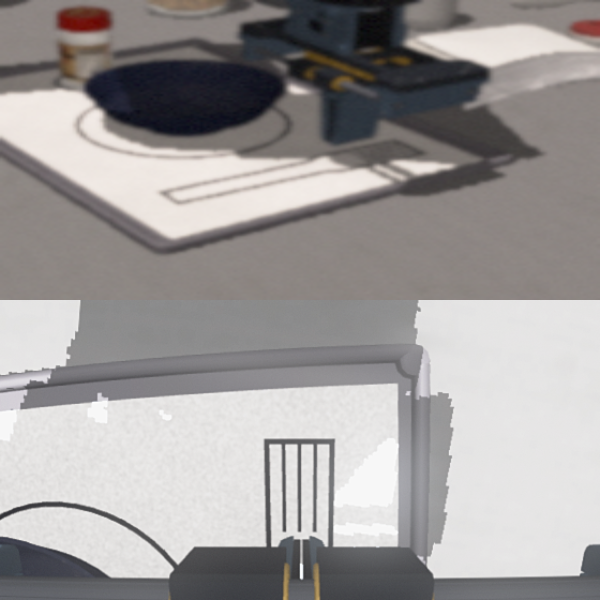

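The grip was too high (18 mm wide on the fork's sloping top) and the fork slipped out; the gripper is empty. The jar and bowl are fine. I'll go back, relook at the fork and grip lower.

Run:
```python
from h import *
import json
p=current_position();line_to([p[0],p[1],.15],speed=.2);ungrasp()
goto([.38,-.354,.2],down(-89.4))
P=(np.array(current_position()).tolist(),np.array(current_orientation()).tolist());json.dump(P,open('P2.json','w'))
w=read_camera('wrist');i=read_camera('top');cv2.imwrite('pics/t4.png',i)
print(current_time())
o=np.zeros((600,800,3),np.uint8);o[:,:600]=cv2.resize(w[:280,180:460],(600,600),interpolation=cv2.INTER_CUBIC)
o[:,610:790]=cv2.resize(i[205:305,420:450],(180,600),interpolation=cv2.INTER_CUBIC);cv2.imwrite('pics/c4.png',o)
```

```text
18.7333
```

View pics/c4.png

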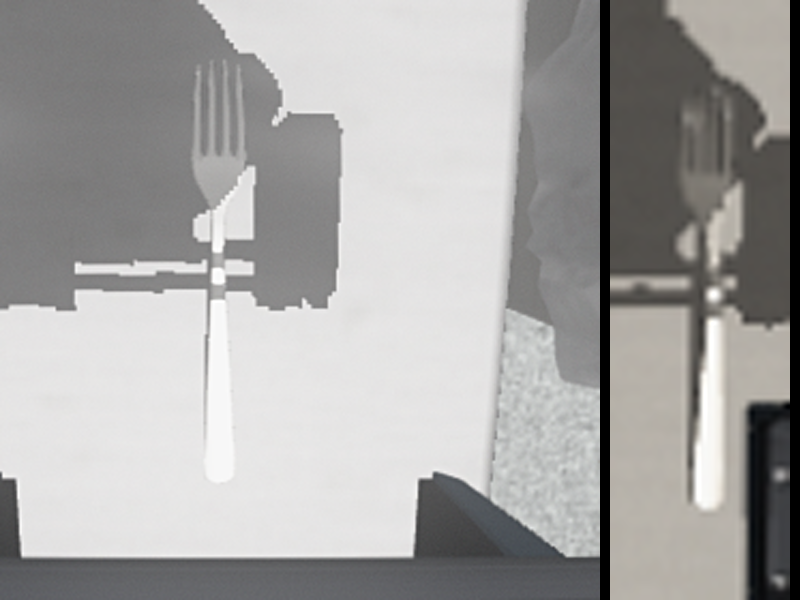

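The fork's wrist-crop pixels are tines tip (218,60) and handle end (219,482). In the top crop it runs from (705,88) to (708,510), so it has barely moved.

Run:
```python
from h import *
import json
P=json.load(open('P2.json'));k=280/600
w=px2w('wrist',[(180+218.5*k-.5,60.5*k-.5),(180+219.5*k-.5,482.5*k-.5)],.005,P)
t=px2w('top',[(420+95.5/6-.5,205+88.5/6-.5),(420+98.5/6-.5,205+510.5/6-.5)],.005)
for q in(w,t):d=q[0]-q[1];print(q.mean(0),np.linalg.norm(d),np.degrees(np.arctan2(d[1],d[0])))
q=(w+t)/2;d=q[0]-q[1];A=np.degrees(np.arctan2(d[1],d[0]));d/=np.linalg.norm(d);c=q.mean(0);g=(c+.03*d)[:2]
goto([*g,.08],down(A-90));line_to([*g,.015],speed=.15);line_to([*g,.0015],speed=.03)
gripper_close(20);print('w',A,c,current_gripper_width(),current_grasp_force(),current_position(),current_contact_force())
line_to([*g,.012],speed=.03);print(current_gripper_width(),current_grasp_force())
line_to([*g,.09],speed=.1);print(current_gripper_width(),current_grasp_force(),current_time())
```

```text
[ 0.43658475 -0.35352209  0.005     ] 0.19209515014613618 0.8076698183719679
[ 0.43341572 -0.35261051  0.005     ] 0.19306436603899754 1.0124782509621661
w 0.9103317250406436 [ 0.43500024 -0.3530663   0.005     ] 0.023157953170792125 18.593416719031666 [ 0.46497706 -0.35259334  0.00147486] [ 0.58932872 -0.08771968 -0.41363303]
0.023175905704476234 18.593413928583686
0.023333885556177825 18.593239187703148 23.0417
```

The fork is held, at 23 mm width. Opening fully at liner height would jam the finger backs against the tray rim (about 54 mm away, against 59 mm needed). I'll release with the tips just above the 12 mm rim, so the fork drops a few mm.

Run:
```python
from h import *
t=np.array([.5825,-.1272]);c=np.radians(7.45);k=t+.03*np.array([np.cos(c),np.sin(c)])
goto([*k,.09],down(7.45-90));line_to([*k,.03],speed=.1);line_to([*k,.0128],speed=.04)
print(current_gripper_width(),current_position(),current_contact_force())
ungrasp();pause(.2);print(current_contact_force(),current_gripper_width())
line_to([*k,.15],speed=.15)
goto([.40,.30,.3],down(7.45-90))
i=read_camera('top');j=read_camera('side');cv2.imwrite('pics/t5.png',i);print(current_time())
o=np.zeros((600,800,3),np.uint8);o[:600,:300]=cv2.resize(i[145:265,335:395],(300,600),interpolation=cv2.INTER_CUBIC)
o[:400,310:790]=cv2.resize(j[180:330,200:380],(480,400),interpolation=cv2.INTER_CUBIC);o[410:600,310:700]=cv2.resize(i[145:240,220:415],(390,190));cv2.imwrite('pics/c5.png',o)
```

```text
0.023061301823766017 [ 0.61219395 -0.12331088  0.01265092] [-0.08236289  0.6407174   0.20490338]
[ 0.0668896  -0.07144079 -0.28437101] 0.09110346477465095
29.7167
```

View pics/c5.png

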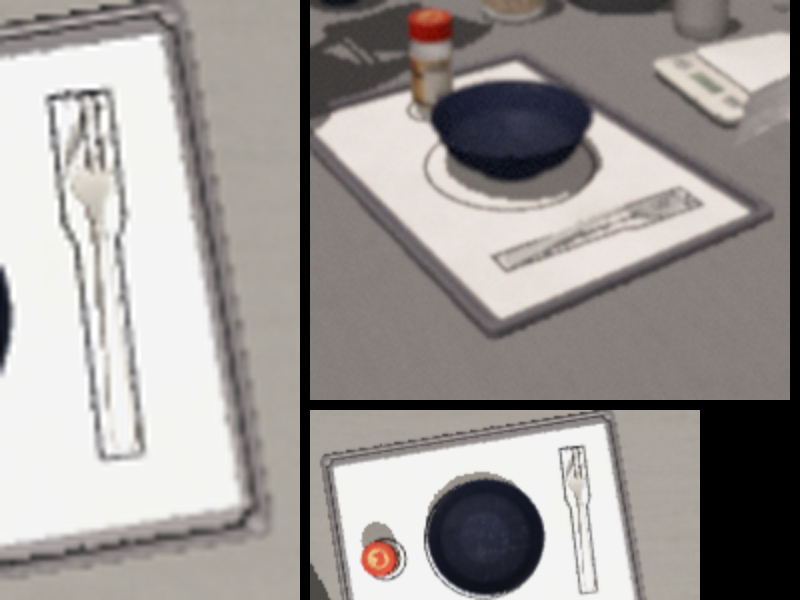

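The fork lies inside its outline with tines matching. The jar stands in its circle: the cap at (254.5,219) matches the parallax expected from the mark centre. The bowl has not moved.

```bash
python3 -c "
from station import *
print(hand_in())"
```

```text
the job is handed in; nothing more can be done
None
```

The job is handed in: the seasoning jar stands upright in its circle, the fork lies in its outline with the tines matching the drawing, and the bowl, big jar and peeler were left alone. The first fork grasp slipped and had to be redone, and the robot clock read about 30 s at the last check.

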